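# Jack up the griddle's side and hold it

### The job

I am about to change the two feet on the left side of this countertop griddle. Take the small lever jack, stand it flat on the counter and square to that side with its saddle centred under the arrow-marked lifting lug, then pump the handle all the way down so that the feet come clear, and finish still holding the handle down. The griddle must be carried by the jack alone; leave the pan, the spare foot, the spirit level and the wrench where they are.

Things in the scene. Friction and masses are not known exactly. Their poses are not given: they have to be found in the camera images.
- griddle_base: countertop griddle, 360 mm deep (x) by 420 mm wide (y): steel body 40 to 115 mm up, dark plate, splash guard to 170 mm; 40 mm rubber feet at x = +-140, y = +-180 mm. Origin on the counter below its middle; x to its back (two knobs are at -x), y to its left side, z up. This entry never moves: the griddle cannot slide, it only tips about its two right-hand feet (y = -180)
- lift_pad (a point): centre of the flat underside of the lifting lug: dark steel bracket plate 56 (griddle x) by 42 (y) by 6 mm out from the middle of the griddle's left side; an embossed V arrow on the panel above, a round boss on its top. 231 mm left of the griddle's middle, 21 mm out from the panel; 46 mm above the counter at rest, about 62 mm fully jacked, when it bears with about 50 N (griddle 8.5 to 11.5 kg)
- jack: aluminium lever jack, 0.8 kg, loose. Origin under the lever pivot, on its underside; x towards the saddle, y left, z up. Base plate 64 mm wide, 8 mm thick, x = -95 to 75 mm. Two upright cheeks (x = -22 to 28 mm, 52 mm over their outer faces, up to 58 mm) carry the pivot at x = 0, 38 mm high. Saddle at x = 53 mm; the handle runs to -x and slopes up
- jack_grasp (a point): point midway between the two cheeks of the jack, 3 mm ahead of its origin, 40 mm above the counter: the place to take the jack from above, across the cheeks (52 mm wide)
- saddle_top (a point): centre of the top of the jack's saddle, a rubber-faced round pad 34 mm in diameter on a swivel, 38 mm above the underside of the jack when the handle is up, 63 mm when it is fully down without load
- handle_grip (a point): middle (on the axis) of the rubber grip of the pump handle, 24 mm thick, 90 mm long, 175 mm from the lever pivot. Handle up: 122 mm above the counter, 154 mm behind the jack's origin; fully down: 47 mm above, 175 mm behind. About 3 N moves it until the saddle meets the lug, then 13 to 19 N
- lever (a joint): angle of the pump handle: 0 up (sloping 29 degrees), 0.45 fully down against its stop (nearly level), in rad. A spring brings it back up when let go, and the saddle sinks again: it has no ratchet
- pan: bystander: small lidded steel pan, 138 mm in diameter, 82 mm high with its knob; origin at its underside
- spare_foot: bystander: spare griddle foot, 40 mm disc with a stud, 41 mm high, standing; origin at its underside
- spirit_level: bystander: aluminium spirit level 160 x 22 x 40 mm (long along its y) standing on edge; origin at its underside
- wrench: bystander: open-ended wrench lying on the counter; origin at its underside

How it is judged:
On the way, in this order (a step that is already met when the one before it is completed fails the run):
1. the jack stands flat and square with its saddle centred under the lug, handle still up (horizontal distance between saddle_top and lift_pad below 0.012 m and angle between the x axis of jack and the y axis of griddle_base, either way round below 0.26 rad and angle between jack's own z axis and vertical below 0.05 rad and height (world z) of jack below 0.004 m and value of joint lever below 0.08 rad and height (world z) of lift_pad below 0.048 m), for 0.3 s.
2. the handle is pumped down and the griddle's left-hand feet are clear of the counter (value of joint lever above 0.4 rad and height (world z) of lift_pad above 0.057 m), for 0.3 s.
At the end, for the whole second after the job is handed in: Fingers hold the lever past 0.40 rad (over 4 N); lug raised over 11 mm (above 57), bearing on the jack with over 20 N, robot not touching the griddle; saddle within 14 mm of the lug centre (12 when set), jack flat and within 15 degrees of square; bystanders moved under 30 mm (all of step 2 and horizontal distance between saddle_top and lift_pad below 0.014 m and angle between the x axis of jack and the y axis of griddle_base, either way round below 0.26 rad and angle between jack's own z axis and vertical below 0.05 rad and height (world z) of jack below 0.004 m and contact force between jack and griddle_base above 20 N and contact force between the fingers and jack above 4 N and contact force between each of the arm, the fingers and griddle_base below 0.5 N and distance of each of pan, spare_foot, spirit_level, wrench from where it was at the start of the episode below 0.03 m); the arm keeps its last pose, push and grip.
It fails at once if the jack is tipped over (angle between jack's own z axis and vertical above 0.6 rad).
It fails at once if a bystander is knocked away (distance of any of pan, spare_foot, spirit_level, wrench from where it was at the start of the episode above 0.03 m).
It also fails if it takes over 54 s, if anything falls off the work surface, if the arm or the gripper's body presses on something with over 40 N, if the wrist force passes 120 N, or if a joint passes its speed limit or range.

### The arm

A 6-joint arm with a two-finger parallel gripper is mounted at the origin on the work surface. World frame = base frame: x ahead of the robot, y to its left, z up, the work surface at z = 0. Lengths are in m, angles in rad, forces in N, time in s.
With the tool pointing down it reaches from about 0.225 to 0.875 m from the base axis. Payload 3.4 kg.
Tool frame: the origin (TCP) lies at the very end of the fingers, on their centre line; the grasp point (between the pads) lies manip.pinch_z behind it (manip.pinch_z is the distance from the TCP to the grasp point, in m); z points along the fingers, y is the direction in which the jaws open and shut (so a half turn about z gives the same grasp; the last joint's range is limited). The gripper opens to 85 mm and grips with 20 to 120 N. Pads are 22 mm wide; open, the fingers measure 114 mm over their backs; the gripper's body (76 mm by 85 mm) begins 54 mm behind the grasp point. The pads swing forward as they close: fully open they stand 13 mm farther back than shut.
Start: joints at [-1.298, 0.276, 1.505, -0, 1.361, -0.121], TCP at [0.221, -0.531, 0.231] pointing down, gripper open.
Joint ranges: [-2.89, 2.89], [-0.75, 2.08], [0.22, 2.7], [-1.18, 4.32], [0.11, 2.71], [-2.7, 2.7]. Speed limits (rad/s): [2.57, 2.57, 3.14, 3.14, 3.14, 3.14].

### API

Orientations are given as a unit quaternion [w, x, y, z].
In Python, from rig import manip, imaging, workorder gives the robot as it stands.
- The arm moves only by the tool apply_moves, never from a script. Its argument "moves" is one flat list of numbers, 7 for each row, row after row: the finger opening in m, from 0 to 0.0854, then the shift along the tool's x, y, z in m, then the turn, a rotation vector about the tool's x, y, z in rad. In form: [jaw, tx, ty, tz, rx, ry, rz, jaw, tx, ty, tz, rx, ry, rz, ...]. A call has exactly 8 rows; each row shifts and turns the pose as measured when the row begins, along the tool's axes as they then stand; what a row does not reach is not made up. A row lasts 1/12 s, in which the tool goes at most 41.7 mm and 7.16 degrees, less where a joint would pass 70% of its speed; a pose out of reach is approached as far as the arm can. A call with a gripper value outside its range is refused whole. The fingers move at their own pace and stop on an object; "newtons" is the grip in N (left out, the last holds). Time passes only in rows, so rows that do not move let the fingers close, or fill a call up. It gives the time, the measured TCP pose, the force and the opening at its end, in the units of the state.
- manip.get_state(): the state, without advancing time (a new reading comes with each control period).
- imaging.get_image(name): name is "scene" or "top"; returns a dict with "image" (384x512x3 uint8, red, green, blue), "range_z" (384x512 float32, m along the optical axis (not along the pixel's ray), 0 where there is no reading), "fx", "fy", "cx", "cy" (pixels), "R" (3x3) and "t" (3): a world point X has camera coordinates R X + t. Camera axes: x right, y down, z forward; pixel columns grow to the right and rows downward; lengths in m; the calibration is good to about 2 mm. A picture is of the moment at which its call begins.
- workorder.sign_off(): hands the job in, once; it reports no verdict.
The state is a dict: "clock": time; "qpos": joint angles; "qd": joint speeds; "effort": joint torques, N m; "position": TCP position; "ee_rot": TCP orientation; "contact_force": force on the tool from outside, world axes, zero at the start; "moment": the same for the moment, N m; "width": finger opening in m.
Only numpy, scipy, OpenCV 4.12 (cv2) and the standard library are available. Lean on these libraries where they do the work, as an engineer would, in place of code of your own. Each camera call takes 0.05 s, during which the arm holds its last target.

## Working session

There is one attempt and no reset: what is moved stays moved. The work goes in short steps, Python scripts to look and compute and a tool call to move; the robot and the scene stay as the last step left them, time stands still between calls to the robot, and variables do not carry over. Pictures are saved under pics/ and viewed, and the job is handed in when it is done.

Besides the shell and the picture viewer there is one more tool, called by a JSON object that holds its "api" and its "payload", one argument or row to a line. apply_moves: Moves the arm, as the interface text tells. Its arguments: {"type":"object","properties":{"moves":{"type":"array"},"newtons":{"type":"number"}},"required":["moves"]}

```bash
ls; mkdir -p pics
python3 - <<'E'
from rig import manip, imaging, workorder
import cv2
s=manip.get_state(); print(s); print(manip.pinch_z)
for n in ["scene","top"]:
    d=imaging.get_image(n); cv2.imwrite(f"pics/{n}0.png",d["image"][:,:,::-1]); print(n,d["fx"],d["fy"],d["cx"],d["cy"],d["R"],d["t"])
    import numpy as np; np.savez(f"{n}0.npz",**d)
E
```

```text
pics
{'clock': 0.0, 'qpos': array([-1.29799499e+00,  2.76563621e-01,  1.50614016e+00,  1.80166381e-05,
        1.36068908e+00, -1.20976305e-01]), 'qd': array([ 2.82035501e-03, -3.04849403e-04, -5.67099200e-04, -6.97532762e-05,
        3.65366249e-04,  7.65467409e-04]), 'effort': array([-1.68056026e-04, -4.16773081e+01, -2.45804286e+01,  2.00482054e-05,
        1.12761377e-02,  1.18263662e-05]), 'position': array([ 0.22048541, -0.53047283,  0.2304548 ]), 'ee_rot': array([-8.98177446e-04,  9.80679901e-01,  1.95617285e-01, -5.94802272e-05]), 'contact_force': array([-0.13696929, -0.67796548,  0.4283239 ]), 'moment': array([0.00592477, 0.02784854, 0.03341239]), 'width': 0.08541242167836054}
0.0187
scene 398.3456361486458 398.3456361486458 259.8840896761937 192.2019791108692 [[ 0.45475642  0.89056833  0.00920059]
 [ 0.6510901  -0.32538595 -0.68571544]
 [-0.60768271  0.31782391 -0.72781158]] [-0.32031836 -0.306362    1.42192239]
top 432.4088672255816 432.4088672255816 257.86008398735254 190.412008233066 [[ 3.99379038e-04 -9.99758983e-01 -2.19503086e-02]
 [-9.84736563e-01  3.42728480e-03 -1.74017686e-01]
 [ 1.74050974e-01  2.16847705e-02 -9.84497856e-01]] [0.05572691 0.62204518 1.08038237]
```

View pics/scene0.png

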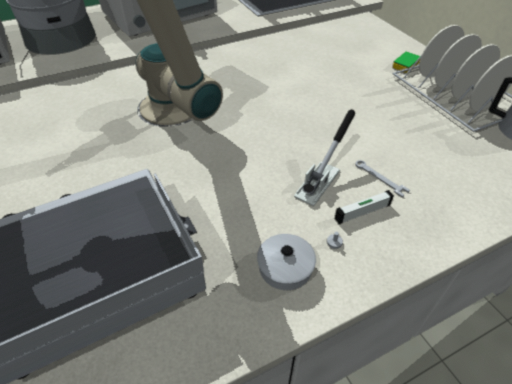

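View pics/top0.png

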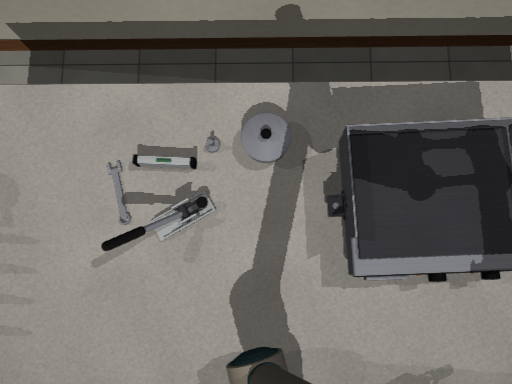

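```bash
cat > h.py <<'E'
import numpy as np,cv2
def cloud(d):
    z=d["range_z"]; h,w=z.shape
    v,u=np.mgrid[:h,:w]
    P=np.stack([(u-d["cx"])/d["fx"]*z,(v-d["cy"])/d["fy"]*z,z],-1)
    return (P-np.asarray(d["t"]))@np.asarray(d["R"])
def ray(d,u,v,h):
    R=np.asarray(d["R"]);c=-R.T@np.asarray(d["t"])
    r=R.T@np.array([(u-d["cx"])/d["fx"],(v-d["cy"])/d["fy"],1])
    return c+r*(h-c[2])/r[2]
def proj(d,X):
    p=np.asarray(d["R"])@np.asarray(X)+d["t"]; return d["fx"]*p[0]/p[2]+d["cx"],d["fy"]*p[1]/p[2]+d["cy"]
def crop(d,u0,u1,v0,v1,k,name):
    im=d["image"][v0:v1,u0:u1,::-1]; cv2.imwrite(name,cv2.resize(im,None,fx=k,fy=k,interpolation=cv2.INTER_CUBIC))
E
python3 - <<'E'
from h import *
t=dict(np.load("top0.npz"));s=dict(np.load("scene0.npz"))
C=cloud(t)
print("z at counter",C[250,150],C[300,200],C[100,200])
crop(t,95,245,120,260,5,"pics/c_jack.png"); crop(t,310,400,110,290,3.3,"pics/c_grid.png")
crop(s,280,420,100,260,3.7,"pics/c_jack_s.png");crop(s,120,230,160,310,4,"pics/c_lug_s.png")
for v,u in [(205,335),(205,340),(205,345),(205,349),(130,346),(270,352),(203,201),(208,190),(232,140),(243,110),(138,265)]: print(u,v,C[v,u].round(4))
E
```

```text
z at counter [ 0.46926432  0.34802994 -0.00106668] [0.33822003 0.20861117 0.00226434] [0.89531608 0.22193898 0.00168578]
335 205 [ 0.5828 -0.1457  0.0561]
340 205 [ 0.5831 -0.1591  0.0536]
345 205 [ 0.5796 -0.1676  0.0781]
349 205 [ 0.5712 -0.1665  0.1372]
346 130 [ 0.7501 -0.1606  0.1654]
352 270 [ 0.4171 -0.1739  0.1064]
201 203 [0.5917 0.2065 0.0377]
190 208 [0.5821 0.2405 0.0101]
140 232 [0.5093 0.3453 0.1081]
110 243 [0.4801 0.4037 0.1486]
265 138 [0.7587 0.0356 0.0752]
```

View pics/c_jack.png

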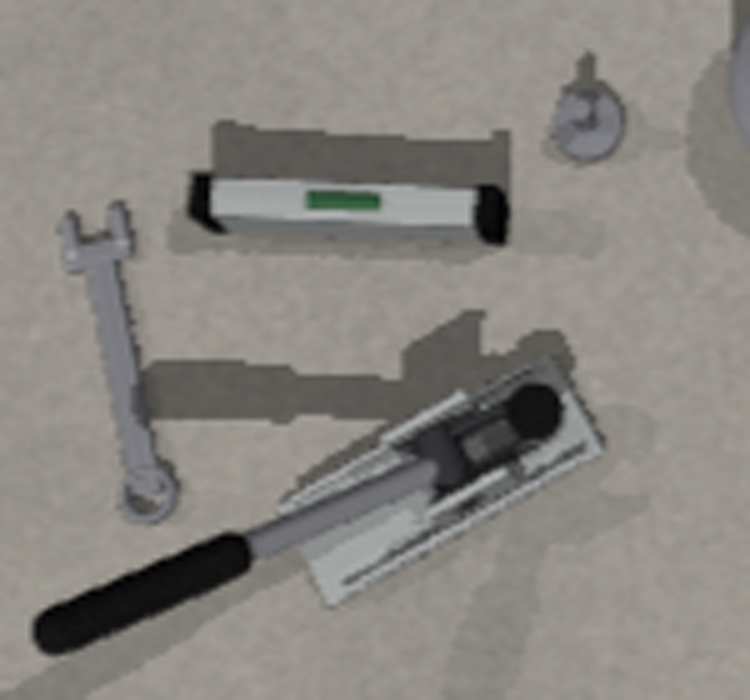

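View pics/c_grid.png

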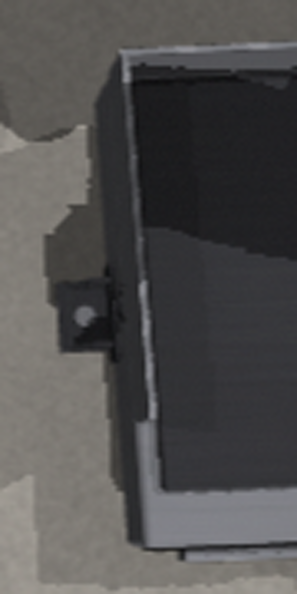

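View pics/c_jack_s.png

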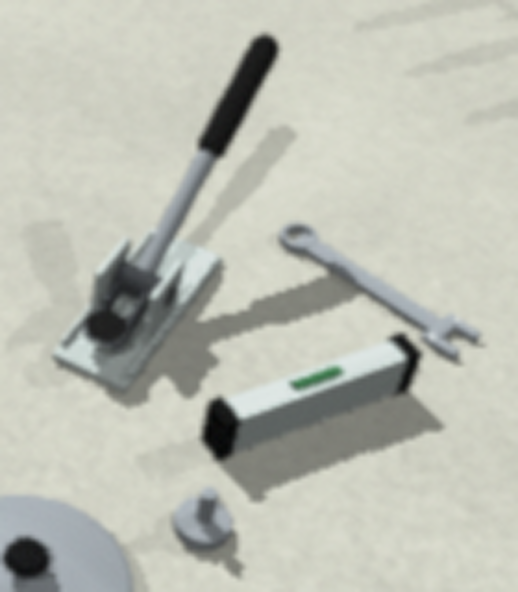

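View pics/c_lug_s.png

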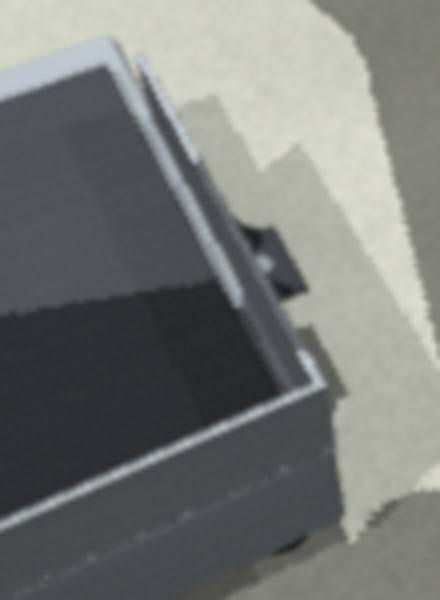

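Run:
```python
from h import *
t=dict(np.load("top0.npz"));s=dict(np.load("scene0.npz"))
f=lambda p:(p[0]/5+95-.4,p[1]/5+120-.4)
c=[ray(t,*f(p),0.008) for p in [(553,358),(605,450),(333,605),(280,500)]]
for a in c: print(a.round(4))
print([np.linalg.norm(c[i]-c[(i+1)%4]).round(4) for i in range(4)])
e=(c[0]+c[1]-c[2]-c[3])/2; print("axis deg",np.degrees(np.arctan2(e[1],e[0])))
ex=e/np.linalg.norm(e); m=np.mean(c,0); print("origin",(m+0.010*ex).round(4))
sa=ray(t,*f((535,410)),0.038); print("saddle top",sa.round(4),"origin from it",(sa-.053*ex).round(4))
g=lambda p:(p[0]/3.7+280-.4,p[1]/3.7+100-.4)
ss=ray(s,*g((106,325)),0.038); print("saddle scene",ss.round(4))
gr=ray(t,*f((142,594)),0.122);print("grip top",gr.round(4), "angle",np.degrees(np.arctan2(*(sa-gr)[[1,0]])))
gr=ray(s,*g((238,95)),0.122);print("grip scene",gr.round(4))
cs=[ray(s,*g(p),0.008) for p in [(55,353),(122,382),(222,262)]]
for a in cs: print(a.round(4))
# griddle
gc=lambda p:(p[0]/3.3+310-.35,p[1]/3.3+110-.35)
for p in [(57,281),(60,352),(108,351),(105,278)]: print("lug",ray(t,*gc(p),.052).round(4))
print("boss",ray(t,*gc((84,316)),.056).round(4))
gs=lambda p:(p[0]/4+120-.4,p[1]/4+160-.4)
for p in [(275,228),(308,290),(280,298)]: print("lug s",ray(s,*gs(p),.052).round(4))
print("boss",ray(s,*gs((264,262)),.056).round(4))
# griddle outline via walls
for d in (t,s):
    C=cloud(d); m=(d["range_z"]>0)&(C[...,2]>.06)&(C[...,2]<.105)&(C[...,1]<-.14)&(C[...,1]>-.21)&(C[...,0]>.42)&(C[...,0]<.74)
    P=C[m]; print("wall pts",len(P))
    if len(P)>30:
        l=cv2.fitLine(P[:,:2].astype(np.float32),cv2.DIST_HUBER,0,.01,.01).ravel(); print(l,np.degrees(np.arctan2(l[1],l[0])))
```

```text
[0.6288 0.2003 0.008 ]
[0.5778 0.1708 0.008 ]
[0.494  0.3163 0.008 ]
[0.5509 0.3475 0.008 ]
[np.float64(0.0589), np.float64(0.1679), np.float64(0.0649), np.float64(0.1666)]
axis deg -61.080761777723886
origin [0.5677 0.25   0.008 ]
saddle top [0.5954 0.2049 0.038 ] origin from it [0.5698 0.2513 0.038 ]
saddle scene [0.5934 0.2061 0.038 ]
grip top [0.4926 0.3822 0.122 ] angle -59.88182984311816
grip scene [0.4914 0.3813 0.122 ]
[0.5779 0.1737 0.008 ]
[0.6258 0.2035 0.008 ]
[0.5516 0.3455 0.008 ]
lug [ 0.6104 -0.1261  0.052 ]
lug [ 0.5537 -0.1269  0.052 ]
lug [ 0.5545 -0.1646  0.052 ]
lug [ 0.6127 -0.1641  0.052 ]
boss [ 0.5817 -0.146   0.056 ]
lug s [ 0.5561 -0.1276  0.052 ]
lug s [ 0.6116 -0.1266  0.052 ]
lug s [ 0.6097 -0.1439  0.052 ]
boss [ 0.5822 -0.1438  0.056 ]
wall pts 478
[ 0.9991486   0.04125546  0.60726327 -0.16586068] 2.3644347
wall pts 17
```

{"api": "apply_moves", "payload": {
  "moves": [0.085,0.0292,-0.0274,0,0,0,0,0.085,0.0292,-0.0274,0,0,0,0,0.085,0.0292,-0.0274,0,0,0,0,0.085,0.0292,-0.0274,0,0,0,0,0.085,0.0292,-0.0274,0,0,0,0,0.085,0.0292,-0.0274,0,0,0,0,0.085,0.0292,-0.0274,0,0,0,0,0.085,0.0292,-0.0274,0,0,0,0]
}}

```text
clock: 0.77
position: [0.3529, -0.2355, 0.225]
ee_rot: [-0.002, 0.982, 0.188, -0.002]
contact_force: [0.7, -0.4, -0.3]
width: 0.0851
```

```bash
cat > g.py <<'E'
import sys,numpy as np
from rig import manip
from scipy.spatial.transform import Rotation as Ro
# usage: g.py x y z psi_deg nrows nturnrows : rows (tool axes) for a straight path with even turn, tool down at the end
x,y,z,psi=map(float,sys.argv[1:5]); n=int(sys.argv[5]); pitch=float(sys.argv[6]) if len(sys.argv)>6 else 0
s=manip.get_state(); p=s["position"]; q=s["ee_rot"]
R=Ro.from_quat([q[1],q[2],q[3],q[0]]); 
G=Ro.from_euler('z',psi,degrees=True)*Ro.from_matrix(np.diag([1,-1,-1.]))*Ro.from_euler('y',pitch,degrees=True)
w=(R.inv()*G).as_rotvec(); d=np.array([x,y,z])-p
X=R.as_matrix()[:,0]
print("pos",p.round(4),"psi",np.degrees(np.arctan2(X[1],X[0])).round(2),"zaxis",R.as_matrix()[:,2].round(3),"F",s["contact_force"].round(1),"w",round(s["width"],4),"t",round(s["clock"],2),"q",s["qpos"].round(2))
print("world d",d.round(4),"tool total",R.inv().apply(d).round(4),"turn total",w.round(4))
for i in range(n):
    Ri=R*Ro.from_rotvec(w*i/n); print(Ri.inv().apply(d/n).round(4),(w/n).round(4))
E
python3 g.py 0.57 0.248 0.15 119.4 16
```

```text
pos [ 0.3529 -0.2355  0.225 ] psi 21.7 zaxis [-0.004  0.003 -1.   ] F [ 0.7 -0.4 -0.3] w 0.0851 t 0.77 q [-0.75  0.05  1.8  -0.    1.29  0.44]
world d [ 0.2171  0.4835 -0.075 ] tool total [ 0.3807 -0.3686  0.0755] turn total [-5.6000e-03 -1.6000e-03 -1.7052e+00]
[ 0.0238 -0.023   0.0047] [-3.000e-04 -1.000e-04 -1.066e-01]
[ 0.0261 -0.0204  0.0047] [-3.000e-04 -1.000e-04 -1.066e-01]
[ 0.0281 -0.0175  0.0047] [-3.000e-04 -1.000e-04 -1.066e-01]
[ 0.0298 -0.0144  0.0047] [-3.000e-04 -1.000e-04 -1.066e-01]
[ 0.0312 -0.0111  0.0047] [-3.000e-04 -1.000e-04 -1.066e-01]
[ 0.0322 -0.0078  0.0047] [-3.000e-04 -1.000e-04 -1.066e-01]
[ 0.0328 -0.0043  0.0047] [-3.000e-04 -1.000e-04 -1.066e-01]
[ 0.0331 -0.0008  0.0047] [-3.000e-04 -1.000e-04 -1.066e-01]
[0.033  0.0027 0.0047] [-3.000e-04 -1.000e-04 -1.066e-01]
[0.0325 0.0062 0.0047] [-3.000e-04 -1.000e-04 -1.066e-01]
[0.0317 0.0097 0.0047] [-3.000e-04 -1.000e-04 -1.066e-01]
[0.0305 0.013  0.0047] [-3.000e-04 -1.000e-04 -1.066e-01]
[0.0289 0.0161 0.0047] [-3.000e-04 -1.000e-04 -1.066e-01]
[0.027  0.0191 0.0047] [-3.000e-04 -1.000e-04 -1.066e-01]
[0.0249 0.0219 0.0047] [-3.000e-04 -1.000e-04 -1.066e-01]
[0.0224 0.0244 0.0047] [-3.000e-04 -1.000e-04 -1.066e-01]
```

{"api": "apply_moves", "payload": {
  "moves": [0.085,0.024,-0.023,0,0,0,-0.107,0.085,0.026,-0.02,0,0,0,-0.107,0.085,0.028,-0.0175,0,0,0,-0.107,0.085,0.03,-0.0145,0,0,0,-0.107,0.085,0.031,-0.011,0,0,0,-0.107,0.085,0.032,-0.008,0,0,0,-0.107,0.085,0.033,-0.0045,0,0,0,-0.107,0.085,0.033,-0.001,0,0,0,-0.107]
}}

```text
clock: 1.43
position: [0.4575, 0.0237, 0.2241]
ee_rot: [-0.004, 0.803, 0.595, -0.001]
contact_force: [0.6, -0.4, 0.2]
width: 0.0849
```

```bash
python3 g.py 0.57 0.248 0.12 119.4 8
```

```text
pos [0.4575 0.0237 0.2241] psi 73.1 zaxis [-0.006  0.004 -1.   ] F [ 0.6 -0.4  0.2] w 0.0849 t 1.43 q [-0.1   0.11  1.74  0.    1.3   0.19]
world d [ 0.1125  0.2243 -0.1041] tool total [0.247  0.0432 0.1044] turn total [-0.0055 -0.0052 -0.8081]
[0.0309 0.0054 0.0131] [-0.0007 -0.0006 -0.101 ]
[0.0302 0.0085 0.013 ] [-0.0007 -0.0006 -0.101 ]
[0.0292 0.0115 0.013 ] [-0.0007 -0.0006 -0.101 ]
[0.0279 0.0143 0.013 ] [-0.0007 -0.0006 -0.101 ]
[0.0263 0.0171 0.013 ] [-0.0007 -0.0006 -0.101 ]
[0.0245 0.0196 0.013 ] [-0.0007 -0.0006 -0.101 ]
[0.0224 0.022  0.013 ] [-0.0007 -0.0006 -0.101 ]
[0.02   0.0241 0.013 ] [-0.0007 -0.0006 -0.101 ]
```

{"api": "apply_moves", "payload": {
  "moves": [0.085,0.032,0.0055,0.01,0,0,-0.106,0.085,0.031,0.0085,0.01,0,0,-0.106,0.085,0.03,0.0115,0.01,0,0,-0.106,0.085,0.0285,0.0145,0.01,0,0,-0.106,0.085,0.027,0.0175,0.01,0,0,-0.106,0.085,0.025,0.02,0.01,0,0,-0.106,0.085,0.023,0.0225,0.01,0,0,-0.106,0.085,0.02,0.024,0.01,0,0,-0.106]
}}

```text
clock: 2.1
position: [0.5655, 0.2715, 0.1409]
ee_rot: [-0.002, 0.466, 0.885, 0.0]
contact_force: [0.1, -0.1, 0.6]
width: 0.0849
```

```bash
python3 g.py 0.57 0.248 0.10 119.4 1
```

```text
pos [0.5655 0.2715 0.1409] psi 124.42 zaxis [-0.004  0.002 -1.   ] F [ 0.1 -0.1  0.6] w 0.0849 t 2.1 q [ 0.33  0.41  1.53  0.    1.21 -0.27]
world d [ 0.0045 -0.0235 -0.0409] tool total [-0.0221 -0.0095  0.0408] turn total [-0.0022 -0.0043  0.0877]
[-0.0221 -0.0095  0.0408] [-0.0022 -0.0043  0.0877]
```

{"api": "apply_moves", "payload": {
  "moves": [0.085,-0.011,-0.005,0,0,0,0.05,0.085,-0.008,-0.004,0,0,0,0.03,0.085,-0.003,0,0.02,0,0,0,0.085,0,0,0.02,0,0,0,0.085,0,0,0,0,0,0,0.085,0,0,0,0,0,0,0.085,0,0,0,0,0,0,0.085,0,0,0,0,0,0]
}}

```text
clock: 2.77
position: [0.5697, 0.2519, 0.0958]
ee_rot: [-0.005, 0.5, 0.866, -0.001]
contact_force: [-0.1, 0.7, -0.7]
width: 0.0849
```

```bash
python3 g.py 0.57 0.248 0.022 119.4 1
python3 - <<'E'
from h import *
from rig import imaging
for n in ["top","scene"]:
    d=imaging.get_image(n)
    crop(d,120,300,100,260,4,f"pics/{n}1.png") if n=="top" else crop(d,230,420,60,250,3,f"pics/{n}1.png")
E
```

```text
pos [0.5697 0.2519 0.0958] psi 119.97 zaxis [-0.009  0.004 -1.   ] F [-0.1  0.7 -0.7] w 0.0849 t 2.77 q [ 0.3   0.45  1.59  0.01  1.11 -0.23]
world d [ 0.0003 -0.0039 -0.0738] tool total [-0.0041 -0.0012  0.0737] turn total [-0.0063 -0.0077  0.01  ]
[-0.0041 -0.0012  0.0737] [-0.0063 -0.0077  0.01  ]
```

View pics/top1.png

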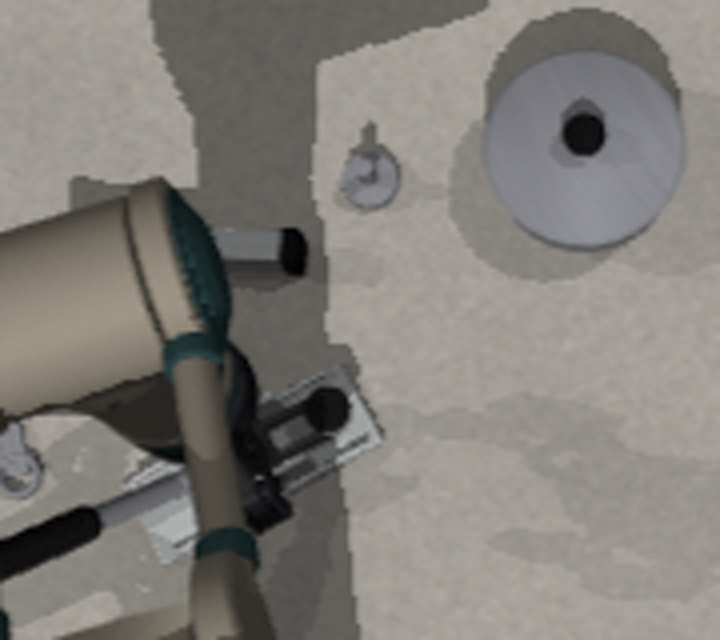

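View pics/scene1.png

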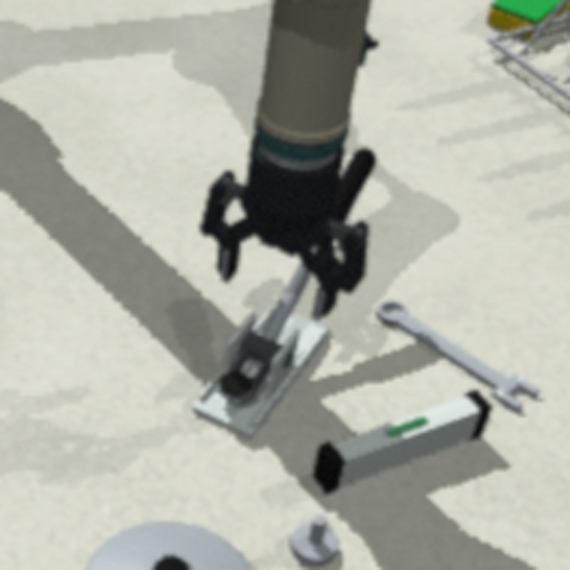

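The fingers straddle the cheeks: in the top crop the jaws sit at about (265,480) across the jack body. The wrench, level, foot and pan are clear of the gripper. Next I descend.

{"api": "apply_moves", "payload": {
  "moves": [0.085,-0.002,-0.001,0.015,0,0,0.01,0.085,-0.002,0,0.015,0,0,0,0.085,0,0,0.015,0,0,0,0.085,0,0,0.015,0,0,0,0.085,0,0,0.01,0,0,0,0.085,0,0,0,0,0,0,0.085,0,0,0,0,0,0,0.085,0,0,0,0,0,0]
}}

```text
clock: 3.53
position: [0.5764, 0.2501, 0.0322]
ee_rot: [0.001, 0.505, 0.863, 0.006]
contact_force: [0.2, -0.4, -0.1]
width: 0.0849
```

```bash
python3 g.py 0.57 0.248 0.022 119.4 1
```

```text
pos [0.5764 0.2501 0.0322] psi 119.36 zaxis [ 0.007  0.009 -1.   ] F [ 0.2 -0.4 -0.1] w 0.0849 t 3.53 q [ 0.29  0.51  1.66  0.01  0.96 -0.22]
world d [-0.0064 -0.0021 -0.0102] tool total [ 0.0013 -0.0067  0.0101] turn total [ 0.0108 -0.0043 -0.0006]
[ 0.0013 -0.0067  0.0101] [ 0.0108 -0.0043 -0.0006]
```

{"api": "apply_moves", "payload": {
  "moves": [0.085,0.001,-0.006,0.005,0.01,-0.004,0,0.085,0,0,0.005,0,0,0,0.085,0,0,0,0,0,0,0.085,0,0,0,0,0,0,0.085,0,0,0,0,0,0,0.085,0,0,0,0,0,0,0.085,0,0,0,0,0,0,0.085,0,0,0,0,0,0]
}}

```text
clock: 4.2
position: [0.5723, 0.2488, 0.0246]
ee_rot: [0.002, 0.505, 0.863, 0.002]
contact_force: [-0.0, 0.1, 0.5]
width: 0.0848
```

```bash
python3 g.py 0.57 0.248 0.022 119.4 1
```

```text
pos [0.5723 0.2488 0.0246] psi 119.38 zaxis [ 0.006  0.002 -1.   ] F [-0.   0.1  0.5] w 0.0848 t 4.2 q [ 0.3   0.52  1.68 -0.    0.94 -0.21]
world d [-0.0023 -0.0008 -0.0026] tool total [ 0.0005 -0.0024  0.0026] turn total [ 0.0059  0.0015 -0.0003]
[ 0.0005 -0.0024  0.0026] [ 0.0059  0.0015 -0.0003]
```

Close now.

{"api": "apply_moves", "payload": {
  "moves": [0.085,0,-0.002,0.002,0.005,0,0,0.06,0,0,0,0,0,0,0.045,0,0,0,0,0,0,0.045,0,0,0,0,0,0,0.045,0,0,0,0,0,0,0.045,0,0,0,0,0,0,0.045,0,0,0,0,0,0,0.045,0,0,0,0,0,0],
  "newtons": 60
}}

```text
clock: 4.87
position: [0.5699, 0.2472, 0.0228]
ee_rot: [0.0, 0.504, 0.863, -0.001]
contact_force: [0.1, -0.2, -0.1]
width: 0.0512
```

```bash
python3 g.py 0.57 0.248 0.022 119.4 1
```

```text
pos [0.5699 0.2472 0.0228] psi 119.41 zaxis [-0.    -0.002 -1.   ] F [ 0.1 -0.2 -0.1] w 0.0512 t 4.87 q [ 0.3   0.52  1.68 -0.    0.94 -0.21]
world d [ 0.0001  0.0008 -0.0008] tool total [0.0006 0.0005 0.0008] turn total [-0.0012  0.0016  0.0001]
[0.0006 0.0005 0.0008] [-0.0012  0.0016  0.0001]
```

{"api": "apply_moves", "payload": {
  "moves": [0.045,0,0,-0.01,0,0,0,0.045,0,0,-0.01,0,0,0,0.045,0,0,-0.01,0,0,0,0.045,0,0,0,0,0,0,0.045,0,0,0,0,0,0,0.045,0,0,0,0,0,0,0.045,0,0,0,0,0,0,0.045,0,0,0,0,0,0]
}}

```text
clock: 5.53
position: [0.565, 0.2455, 0.0501]
ee_rot: [-0.003, 0.504, 0.864, -0.006]
contact_force: [-0.4, 0.6, -8.1]
width: 0.0511
```

```bash
python3 g.py 0.581 -0.01 0.045 91.5 12
python3 - <<'E'
from h import *
from rig import imaging
d=imaging.get_image("scene"); crop(d,230,420,60,250,3,f"pics/scene2.png")
E
```

```text
pos [0.565  0.2455 0.0501] psi 119.44 zaxis [-0.012 -0.007 -1.   ] F [-0.4  0.6 -8.1] w 0.0511 t 5.53 q [ 0.3   0.49  1.65 -0.    1.01 -0.21]
world d [ 0.016  -0.2555 -0.0051] tool total [-0.2303 -0.1116  0.0065] turn total [-0.0132  0.0032  0.4876]
[-0.0192 -0.0093  0.0005] [-0.0011  0.0003  0.0406]
[-0.0196 -0.0085  0.0005] [-0.0011  0.0003  0.0406]
[-0.0199 -0.0077  0.0005] [-0.0011  0.0003  0.0406]
[-0.0202 -0.0069  0.0005] [-0.0011  0.0003  0.0406]
[-0.0204 -0.0061  0.0005] [-0.0011  0.0003  0.0406]
[-0.0207 -0.0052  0.0005] [-0.0011  0.0003  0.0406]
[-0.0209 -0.0044  0.0005] [-0.0011  0.0003  0.0406]
[-0.021  -0.0035  0.0005] [-0.0011  0.0003  0.0406]
[-0.0212 -0.0027  0.0004] [-0.0011  0.0003  0.0406]
[-0.0213 -0.0018  0.0004] [-0.0011  0.0003  0.0406]
[-0.0213 -0.001   0.0004] [-0.0011  0.0003  0.0406]
[-0.0213 -0.0001  0.0004] [-0.0011  0.0003  0.0406]
```

View pics/scene2.png

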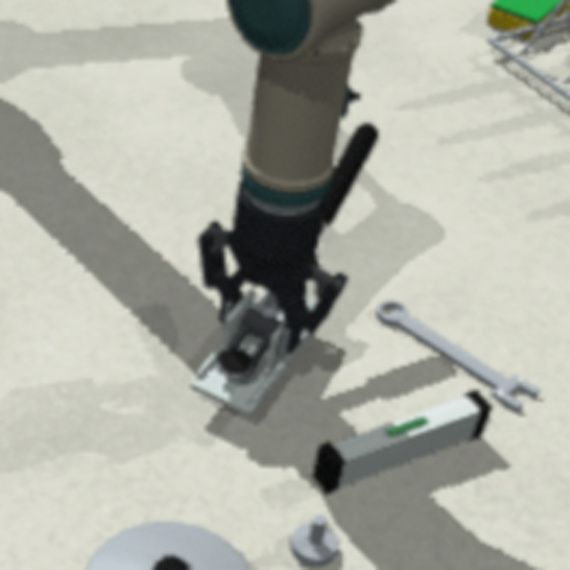

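The jack hangs nearly level in the grip, and the load reads 8 N, which matches its weight. Now I carry it over.

{"api": "apply_moves", "payload": {
  "moves": [0.045,-0.019,-0.0095,0,0,0,0.04,0.045,-0.0195,-0.0085,0,0,0,0.04,0.045,-0.02,-0.0075,0,0,0,0.04,0.045,-0.02,-0.007,0,0,0,0.04,0.045,-0.0205,-0.006,0,0,0,0.04,0.045,-0.0205,-0.005,0,0,0,0.04,0.045,-0.021,-0.0045,0,0,0,0.04,0.045,-0.021,-0.0035,0,0,0,0.04]
}}

```text
clock: 6.25
position: [0.5744, 0.0747, 0.0483]
ee_rot: [-0.004, 0.638, 0.77, -0.006]
contact_force: [0.5, -0.1, -9.3]
width: 0.0517
```

```bash
python3 g.py 0.581 -0.01 0.045 91.5 5
```

```text
pos [0.5744 0.0747 0.0483] psi 100.67 zaxis [-0.014 -0.003 -1.   ] F [ 0.5 -0.1 -9.3] w 0.0517 t 6.25 q [ 0.01  0.45  1.74 -0.    0.97 -0.17]
world d [ 0.0066 -0.0847 -0.0033] tool total [-0.0845 -0.0091  0.0035] turn total [-0.0145  0.0018  0.1601]
[-0.0169 -0.0018  0.0007] [-0.0029  0.0004  0.032 ]
[-0.0169 -0.0013  0.0007] [-0.0029  0.0004  0.032 ]
[-0.017  -0.0007  0.0007] [-0.0029  0.0004  0.032 ]
[-0.017  -0.0002  0.0007] [-0.0029  0.0004  0.032 ]
[-0.017   0.0003  0.0007] [-0.0029  0.0004  0.032 ]
```

{"api": "apply_moves", "payload": {
  "moves": [0.045,-0.017,-0.002,0,-0.005,0,0.04,0.045,-0.017,-0.001,0,-0.005,0,0.04,0.045,-0.017,-0.001,0,-0.005,0,0.04,0.045,-0.017,0,0,0,0,0.03,0.045,-0.012,0,0,0,0,0.01,0.045,0,0,0,0,0,0,0.045,0,0,0,0,0,0,0.045,0,0,0,0,0,0]
}}

```text
clock: 6.92
position: [0.5787, -0.0145, 0.0472]
ee_rot: [0.001, 0.703, 0.711, -0.001]
contact_force: [-0.3, -0.2, -8.2]
width: 0.0512
```

```bash
python3 g.py 0.581 -0.01 0.027 91.5 1;  python3 - <<'E'
from h import *
from rig import imaging
d=imaging.get_image("top"); np.savez("top3.npz",**d); crop(d,190,370,120,270,4,f"pics/top3.png")
d=imaging.get_image("scene"); np.savez("scene3.npz",**d);crop(d,150,350,80,270,3,f"pics/scene3.png")
E
```

```text
pos [ 0.5787 -0.0145  0.0472] psi 90.71 zaxis [-0.001 -0.003 -1.   ] F [-0.3 -0.2 -8.2] w 0.0512 t 6.92 q [-0.14  0.44  1.75 -0.    0.95 -0.15]
world d [ 0.0023  0.0045 -0.0202] tool total [0.0045 0.0024 0.0202] turn total [-0.0008  0.0029 -0.0137]
[0.0045 0.0024 0.0202] [-0.0008  0.0029 -0.0137]
```

View pics/top3.png

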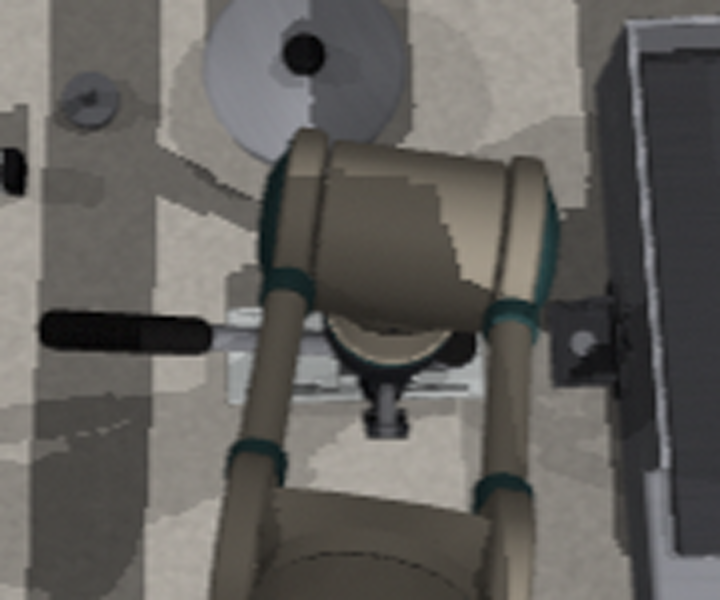

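View pics/scene3.png

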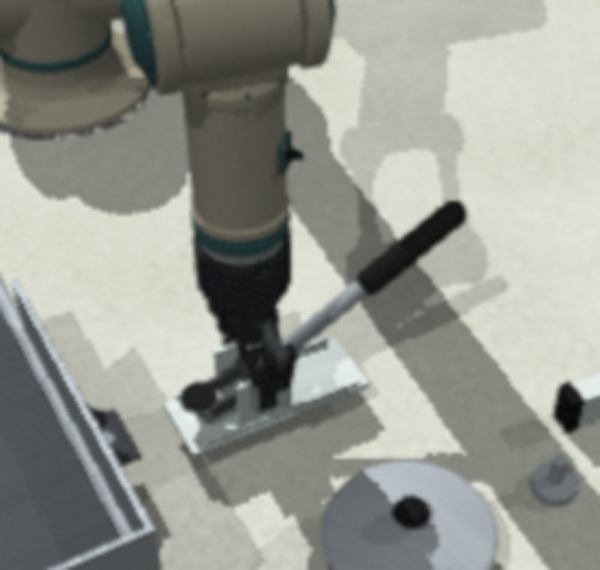

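Run:
```python
from h import *
t=dict(np.load("top3.npz"));s=dict(np.load("scene3.npz"))
for d,n in((t,"t"),(s,"s")):
    C=cloud(d); 
    for lo,hi in((.06,.1),(.1,.14),(.14,.18),(.18,.22),(.22,.26),(.26,.3),(.3,.4)):
        m=(d["range_z"]>0)&(C[...,2]>lo)&(C[...,2]<hi)&(abs(C[...,0]-.58)<.1)&(C[...,1]>-.14)&(C[...,1]<.08)
        if m.sum()>5: P=C[m]; print(n,lo,hi,m.sum(),np.percentile(P[:,0],[2,98]).round(3),np.percentile(P[:,1],[2,98]).round(3))
fs=lambda p:(p[0]/3+150-.33,p[1]/3+80-.33)
ft=lambda p:(p[0]/4+190-.38,p[1]/4+120-.38)
# jack lifted by 24 mm
print("saddle scene",ray(s,*fs((199,398)),.0625).round(4)); print("saddle top",ray(t,*ft((460,347)),.0625).round(4))
for p in [(166,408),(196,453),(369,383),(333,340)]: print(ray(s,*fs(p),.0325).round(4))
```

```text
t 0.06 0.1 135 [0.542 0.587] [-0.075  0.036]
t 0.1 0.14 59 [0.529 0.583] [-0.03   0.078]
t 0.14 0.18 126 [0.513 0.543] [-0.026 -0.002]
t 0.18 0.22 73 [0.542 0.572] [-0.04   0.023]
t 0.22 0.26 103 [0.543 0.568] [-0.042  0.022]
t 0.26 0.3 73 [0.545 0.562] [-0.036  0.017]
t 0.3 0.4 127 [0.542 0.605] [-0.03   0.028]
s 0.06 0.1 414 [0.552 0.619] [-0.076  0.049]
s 0.1 0.14 313 [0.533 0.644] [-0.033  0.077]
s 0.14 0.18 259 [0.59  0.647] [-0.035  0.001]
s 0.18 0.22 431 [0.577 0.618] [-0.053  0.014]
s 0.22 0.26 461 [0.571 0.616] [-0.051  0.014]
s 0.26 0.3 451 [0.579 0.615] [-0.05  0.01]
s 0.3 0.4 1472 [0.581 0.62 ] [-0.074  0.023]
saddle scene [ 0.5829 -0.0626  0.0625]
saddle top [ 0.5785 -0.0663  0.0625]
[ 0.5561 -0.0845  0.0325]
[ 0.613  -0.0802  0.0325]
[0.6094 0.0862 0.0325]
[0.5489 0.0815 0.0325]
```

{"api": "apply_moves", "payload": {
  "moves": [0.045,0,0.002,0.007,0,0,-0.01,0.045,0,0,0.007,0,0,0,0.045,0,0,0.006,0,0,0,0.045,0,0,0,0,0,0,0.045,0,0,0,0,0,0,0.045,0,0,0,0,0,0,0.045,0,0,0,0,0,0,0.045,0,0,0,0,0,0]
}}

```text
clock: 7.68
position: [0.5801, -0.0103, 0.024]
ee_rot: [-0.001, 0.697, 0.717, -0.002]
contact_force: [-0.7, 0.3, -8.1]
width: 0.051
```

```bash
python3 g.py 0.581 -0.0965 0.026 91.5 1
```

```text
pos [ 0.5801 -0.0103  0.024 ] psi 91.66 zaxis [-0.003 -0.001 -1.   ] F [-0.7  0.3 -8.1] w 0.051 t 7.68 q [-0.14  0.47  1.77 -0.    0.9  -0.16]
world d [ 0.0009 -0.0862  0.002 ] tool total [-0.0862 -0.0016 -0.0019] turn total [-0.0031  0.0013  0.0029]
[-0.0862 -0.0016 -0.0019] [-0.0031  0.0013  0.0029]
```

{"api": "apply_moves", "payload": {
  "moves": [0.045,-0.01,0,-0.0015,0,0,0,0.045,-0.012,0,0,0,0,0,0.045,-0.012,0,0,0,0,0,0.045,-0.01,0,0,0,0,0,0.045,0,0,0,0,0,0,0.045,0,0,0,0,0,0,0.045,0,0,0,0,0,0,0.045,0,0,0,0,0,0]
}}

```text
clock: 8.35
position: [0.5826, -0.0619, 0.027]
ee_rot: [0.001, 0.698, 0.716, -0.001]
contact_force: [0.7, -0.1, -9.1]
width: 0.0513
```

```bash
python3 g.py 0.581 -0.0965 0.026 91.5 1
```

```text
pos [ 0.5826 -0.0619  0.027 ] psi 91.5 zaxis [ 0.    -0.003 -1.   ] F [ 0.7 -0.1 -9.1] w 0.0513 t 8.35 q [-0.22  0.47  1.76 -0.    0.91 -0.25]
world d [-0.0016 -0.0346 -0.001 ] tool total [-0.0346 -0.0025  0.0011] turn total [0.0002 0.003  0.    ]
[-0.0346 -0.0025  0.0011] [0.0002 0.003  0.    ]
```

{"api": "apply_moves", "payload": {
  "moves": [0.045,-0.008,-0.001,0.001,0,0,0,0.045,-0.008,-0.001,0,0,0,0,0.045,-0.008,0,0,0,0,0,0.045,-0.004,0,0,0,0,0,0.045,0,0,0,0,0,0,0.045,0,0,0,0,0,0,0.045,0,0,0,0,0,0,0.045,0,0,0,0,0,0]
}}

```text
clock: 9.02
position: [0.5809, -0.0923, 0.0257]
ee_rot: [0.001, 0.698, 0.717, -0.001]
contact_force: [-0.9, -0.1, -8.2]
width: 0.0509
```

```bash
python3 g.py 0.581 -0.0965 0.022 91.5 1;  python3 - <<'E'
from h import *
from rig import imaging
d=imaging.get_image("top"); np.savez("top4.npz",**d); crop(d,230,380,140,260,5,f"pics/top4.png")
d=imaging.get_image("scene"); np.savez("scene4.npz",**d);crop(d,130,310,130,280,4,f"pics/scene4.png")
E
```

```text
pos [ 0.5809 -0.0923  0.0257] psi 91.54 zaxis [-0.    -0.002 -1.   ] F [-0.9 -0.1 -8.2] w 0.0509 t 9.02 q [-0.27  0.48  1.76 -0.    0.91 -0.3 ]
world d [ 0.0001 -0.0042 -0.0037] tool total [-0.0042  0.      0.0037] turn total [-0.0005  0.0025  0.0007]
[-0.0042  0.      0.0037] [-0.0005  0.0025  0.0007]
```

View pics/top4.png

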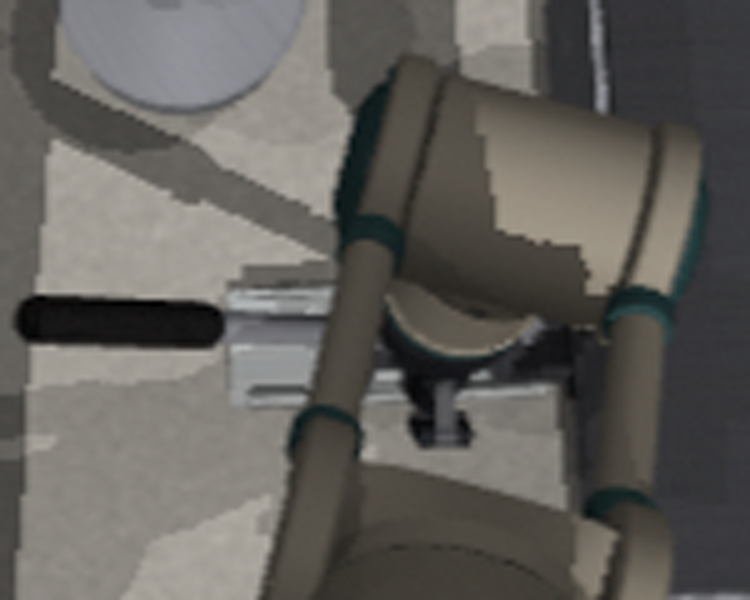

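View pics/scene4.png

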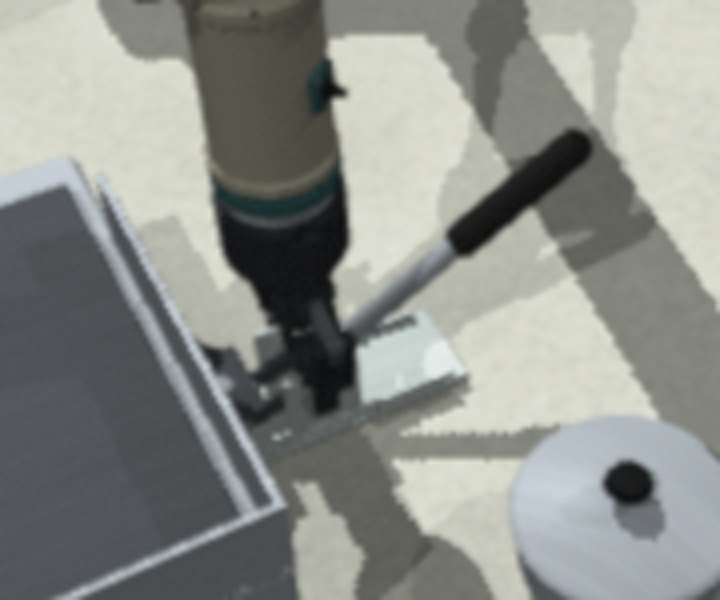

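{"api": "apply_moves", "payload": {
  "moves": [0.045,-0.004,0,0.001,0,0,0,0.045,0,0,0.001,0,0,0,0.045,0,0,0.001,0,0,0,0.045,0,0,0,0,0,0,0.045,0,0,0,0,0,0,0.045,0,0,0,0,0,0,0.045,0,0,0,0,0,0,0.045,0,0,0,0,0,0]
}}

```text
clock: 9.78
position: [0.5812, -0.0957, 0.0231]
ee_rot: [0.001, 0.697, 0.717, -0.001]
contact_force: [-0.0, -0.1, -6.7]
width: 0.0513
```

```bash
python3 g.py 0.581 -0.0965 0.022 91.5 1;  python3 - <<'E'
from h import *
from rig import imaging
d=imaging.get_image("top"); np.savez("top5.npz",**d); crop(d,230,380,140,260,5,f"pics/top5.png")
d=imaging.get_image("scene"); np.savez("scene5.npz",**d);crop(d,130,310,130,280,4,f"pics/scene5.png")
E
```

```text
pos [ 0.5812 -0.0957  0.0231] psi 91.64 zaxis [ 0.    -0.002 -1.   ] F [-0.  -0.1 -6.7] w 0.0513 t 9.78 q [-0.28  0.48  1.76 -0.    0.9  -0.31]
world d [-0.0002 -0.0008 -0.0011] tool total [-0.0008 -0.0003  0.0012] turn total [0.0002 0.0024 0.0024]
[-0.0008 -0.0003  0.0012] [0.0002 0.0024 0.0024]
```

View pics/top5.png

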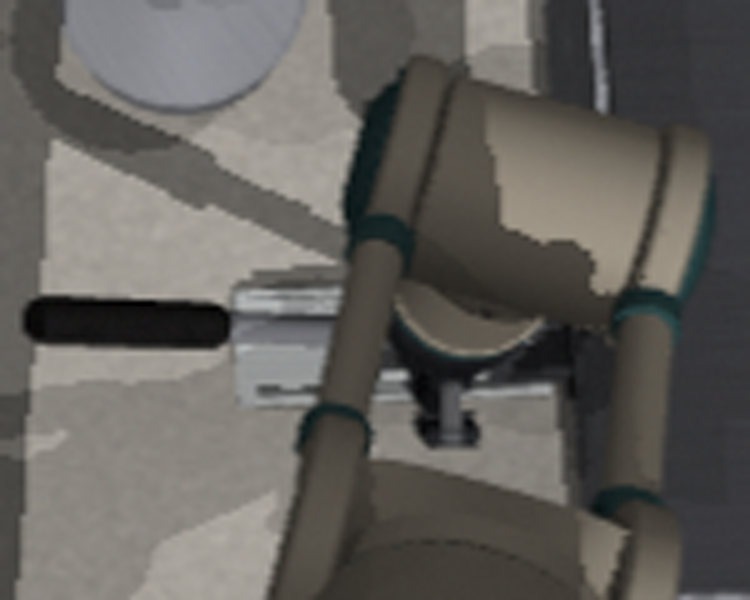

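View pics/scene5.png

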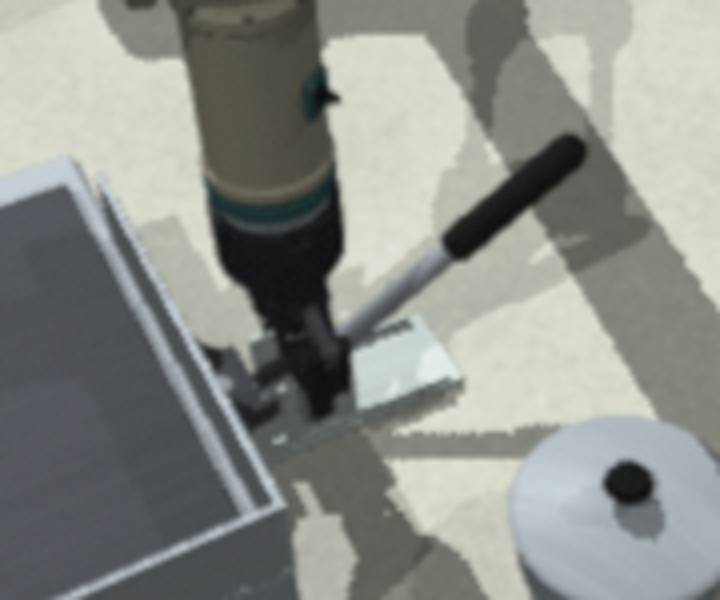

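Run:
```python
from h import *
t=dict(np.load("top5.npz"));s=dict(np.load("scene5.npz"))
ft=lambda p:(p[0]/5+230-.4,p[1]/5+140-.4); fs=lambda p:(p[0]/4+130-.38,p[1]/4+130-.38)
a=[ray(t,*ft(p),.008) for p in[(232,285),(238,406)]]; b=[ray(s,*fs(p),.008) for p in [(418,313),(464,379)]]
ax=np.array([np.cos(np.radians(-88.4)),np.sin(np.radians(-88.4)),0])
for q in(a,b): print(q[0].round(4),q[1].round(4),np.linalg.norm(q[0]-q[1]).round(4),"saddle",(np.mean(q,0)+.148*ax).round(4))
g=ray(t,*ft((127,321)),.122); g2=ray(s,*fs((513,197)),.122); print("grip",g.round(4),g2.round(4))
```

```text
[0.6132 0.0063 0.008 ] [0.5469 0.0035 0.008 ] 0.0663 saddle [ 0.5842 -0.143   0.008 ]
[0.5456 0.0022 0.008 ] [0.6114 0.0053 0.008 ] 0.0659 saddle [ 0.5826 -0.1442  0.008 ]
grip [0.5769 0.0603 0.122 ] [0.5767 0.0583 0.122 ]
```

{"api": "apply_moves", "payload": {
  "moves": [0.045,-0.0015,0,0.0005,0,0,0,0.045,0,0,0.001,0,0,0,0.045,0,0,0,0,0,0,0.045,0,0,0,0,0,0,0.045,0,0,0,0,0,0,0.06,0,0,0,0,0,0,0.075,0,0,0,0,0,0,0.085,0,0,0,0,0,0]
}}

```text
clock: 10.55
position: [0.5845, -0.0977, 0.0249]
ee_rot: [0.004, 0.697, 0.717, 0.001]
contact_force: [-0.3, -0.4, 0.4]
width: 0.0817
```

```bash
python3 g.py 0.581 -0.0965 0.022 91.5 1
```

```text
pos [ 0.5845 -0.0977  0.0249] psi 91.59 zaxis [ 0.008 -0.003 -1.   ] F [-0.3 -0.4  0.4] w 0.0817 t 10.55 q [-0.28  0.48  1.75 -0.    0.9  -0.31]
world d [-0.0035  0.0012 -0.0029] tool total [ 0.0013 -0.0035  0.0029] turn total [0.0076 0.0035 0.0015]
[ 0.0013 -0.0035  0.0029] [0.0076 0.0035 0.0015]
```

{"api": "apply_moves", "payload": {
  "moves": [0.085,0,-0.002,-0.003,0.004,0,0,0.085,0,0,-0.01,0,0,0,0.085,0,0,-0.02,0,0,0,0.085,0,0,-0.03,0,0,0,0.085,0,0,-0.03,0,0,0,0.085,0,0,-0.03,0,0,0,0.085,0,0,-0.02,0,0,0,0.085,0,0,0,0,0,0]
}}

```text
clock: 11.22
position: [0.5834, -0.0979, 0.1811]
ee_rot: [0.006, 0.697, 0.717, 0.002]
contact_force: [0.6, -0.6, -0.6]
width: 0.0849
```

```bash
python3 g.py 0.577 0.06 0.18 91.5 4
```

```text
pos [ 0.5834 -0.0979  0.1811] psi 91.57 zaxis [ 0.01  -0.006 -1.   ] F [ 0.6 -0.6 -0.6] w 0.0849 t 11.22 q [-0.28  0.33  1.56 -0.    1.24 -0.31]
world d [-0.0064  0.1579 -0.0011] tool total [ 0.158  -0.002   0.0002] turn total [0.0099 0.0058 0.0012]
[ 0.0395 -0.0005  0.    ] [0.0025 0.0015 0.0003]
[ 0.0395 -0.0005  0.0001] [0.0025 0.0015 0.0003]
[ 0.0395 -0.0005  0.0002] [0.0025 0.0015 0.0003]
[ 0.0395 -0.0005  0.0002] [0.0025 0.0015 0.0003]
```

{"api": "apply_moves", "payload": {
  "moves": [0.085,0.034,-0.0005,0,0.0025,0.0015,0,0.085,0.034,-0.0005,0,0.0025,0.0015,0,0.085,0.034,-0.0005,0,0.0025,0.0015,0,0.085,0.034,-0.0005,0,0,0,0,0.085,0.01,0,0,0,0,0,0.085,0,0,0,0,0,0,0.085,0,0,0,0,0,0,0.085,0,0,0,0,0,0]
}}

```text
clock: 11.88
position: [0.5786, 0.0499, 0.1841]
ee_rot: [0.006, 0.699, 0.715, 0.002]
contact_force: [0.3, -0.2, 0.3]
width: 0.085
```

```bash
python3 g.py 0.577 0.06 0.18 91.5 1;  python3 - <<'E'
from h import *
from rig import imaging
d=imaging.get_image("top"); np.savez("top6.npz",**d); crop(d,230,380,140,260,5,f"pics/top6.png")
d=imaging.get_image("scene"); np.savez("scene6.npz",**d);crop(d,130,310,110,260,4,f"pics/scene6.png")
E
```

```text
pos [0.5786 0.0499 0.1841] psi 91.35 zaxis [ 0.012 -0.006 -1.   ] F [ 0.3 -0.2  0.3] w 0.085 t 11.88 q [-0.03  0.31  1.58 -0.01  1.24 -0.05]
world d [-0.0016  0.0101 -0.0041] tool total [ 0.0101 -0.0015  0.004 ] turn total [ 0.012   0.0059 -0.0026]
[ 0.0101 -0.0015  0.004 ] [ 0.012   0.0059 -0.0026]
```

View pics/top6.png

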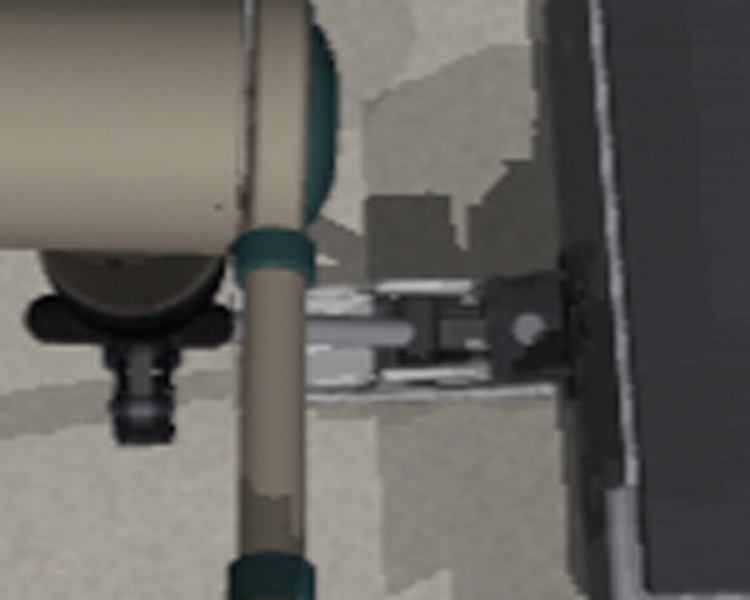

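View pics/scene6.png

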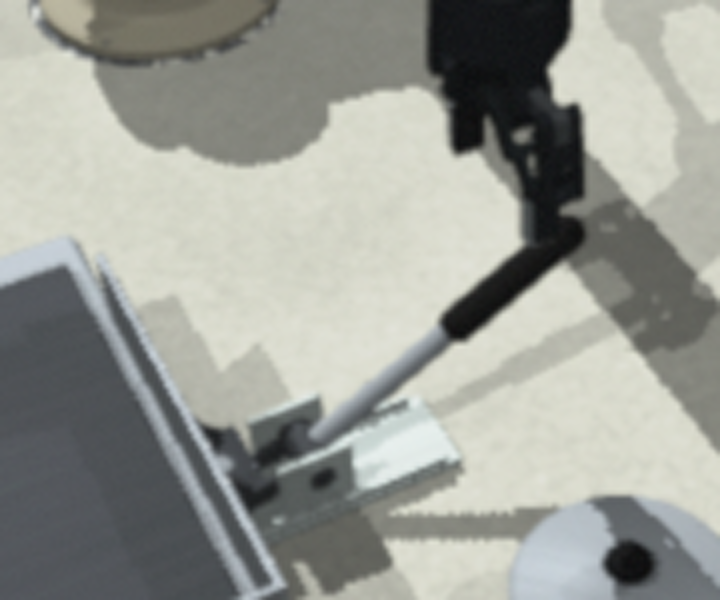

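Run:
```python
from h import *
t=dict(np.load("top6.npz"));s=dict(np.load("scene6.npz"))
ft=lambda p:(p[0]/5+230-.4,p[1]/5+140-.4); fs=lambda p:(p[0]/4+130-.38,p[1]/4+110-.38)
print("cheek rear t",ray(t,*ft((374,288)),.058).round(4),ray(t,*ft((378,376)),.058).round(4))
print("cheek rear s",ray(s,*fs((321,398)),.058).round(4),ray(s,*fs((352,448)),.058).round(4))
b=[ray(s,*fs(p),.008) for p in [(418,397),(464,460)]]; print("base rear",b[0].round(4),b[1].round(4))
print("lug outer t",ray(t,*ft((487,278)),.052).round(4),ray(t,*ft((490,383)),.052).round(4),"boss",ray(t,*ft((528,330)),.056).round(4))
print("grip t",ray(t,*ft((130,321)),.122).round(4),"s",ray(s,*fs((513,278)),.122).round(4))
```

```text
cheek rear t [ 0.6032 -0.0666  0.058 ] [ 0.5571 -0.0678  0.058 ]
cheek rear s [ 0.5623 -0.0712  0.058 ] [ 0.6089 -0.0695  0.058 ]
base rear [0.5489 0.0007 0.008 ] [0.6121 0.005  0.008 ]
lug outer t [ 0.6093 -0.1263  0.052 ] [ 0.5541 -0.1263  0.052 ] boss [ 0.5812 -0.1462  0.056 ]
grip t [0.5769 0.0588 0.122 ] s [0.5775 0.0579 0.122 ]
```

Seen from above, the jack is square: in the top crop the lug is centred at about (525,329) and the cheeks at v≈330. The saddle comes out at about (0.583, -0.145) against the lug at (0.582, -0.147). The handle is up, with the grip near (0.577, 0.058), so I'll go to it.

{"api": "apply_moves", "payload": {
  "moves": [0.085,0.0075,-0.0015,0,0.006,0.003,0,0.085,0,0,0,0.005,0.003,0,0.085,0,0,0.015,0,0,0,0.085,0,0,0.015,0,0,0,0.085,0,0,0.012,0,0,0,0.085,0,0,0,0,0,0,0.085,0,0,0,0,0,0,0.085,0,0,0,0,0,0]
}}

```text
clock: 12.65
position: [0.5792, 0.0513, 0.1415]
ee_rot: [0.001, 0.702, 0.712, 0.0]
contact_force: [0.4, -0.2, -0.1]
width: 0.0853
```

```bash
python3 g.py 0.577 0.0583 0.103 91.5 1
```

```text
pos [0.5792 0.0513 0.1415] psi 90.8 zaxis [ 0.001 -0.    -1.   ] F [ 0.4 -0.2 -0.1] w 0.0853 t 12.65 q [-0.03  0.35  1.63 -0.    1.16 -0.04]
world d [-0.0022  0.007  -0.0385] tool total [ 0.007  -0.0022  0.0385] turn total [ 0.0013  0.0005 -0.0122]
[ 0.007  -0.0022  0.0385] [ 0.0013  0.0005 -0.0122]
```

{"api": "apply_moves", "payload": {
  "moves": [0.085,0.007,-0.002,0,0,0,-0.012,0.085,0,0,0,0,0,0,0.085,0,0,0.012,0,0,0,0.085,0,0,0.012,0,0,0,0.085,0,0,0.01,0,0,0,0.085,0,0,0,0,0,0,0.085,0,0,0,0,0,0,0.085,0,0,0,0,0,0]
}}

```text
clock: 13.32
position: [0.5807, 0.0597, 0.1119]
ee_rot: [0.004, 0.697, 0.717, 0.004]
contact_force: [0.1, 0.5, 0.2]
width: 0.085
```

```bash
python3 g.py 0.577 0.0583 0.103 91.5 1;  python3 - <<'E'
from h import *
from rig import imaging
d=imaging.get_image("scene"); np.savez("scene7.npz",**d);crop(d,130,310,110,260,4,f"pics/scene7.png")
E
```

```text
pos [0.5807 0.0597 0.1119] psi 91.63 zaxis [ 0.012 -0.    -1.   ] F [0.1 0.5 0.2] w 0.085 t 13.32 q [-0.02  0.37  1.68 -0.    1.08 -0.04]
world d [-0.0037 -0.0014 -0.0089] tool total [-0.0013 -0.0038  0.0089] turn total [0.0116 0.0007 0.0022]
[-0.0013 -0.0038  0.0089] [0.0116 0.0007 0.0022]
```

View pics/scene7.png

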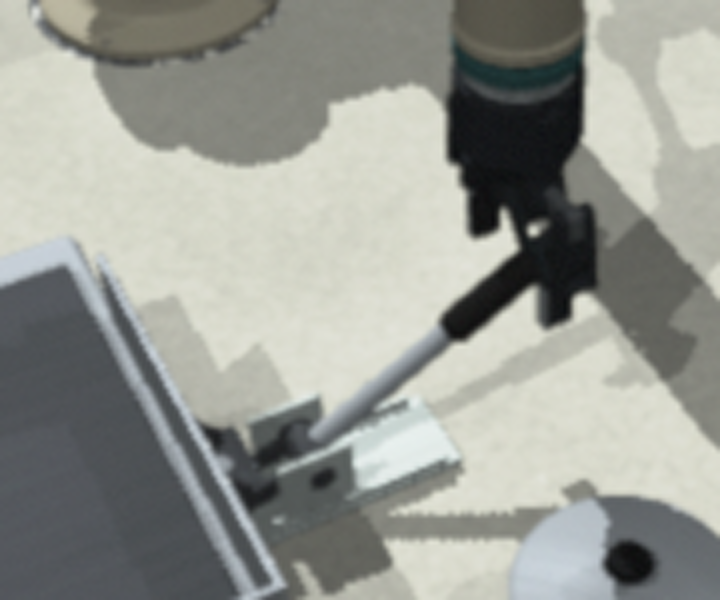

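{"api": "apply_moves", "payload": {
  "moves": [0.085,-0.001,-0.0035,0.004,0.01,0,0,0.085,0,0,0.003,0,0,0,0.085,0,0,0,0,0,0,0.085,0,0,0,0,0,0,0.085,0,0,0,0,0,0,0.085,0,0,0,0,0,0,0.085,0,0,0,0,0,0,0.085,0,0,0,0,0,0]
}}

```text
clock: 14.03
position: [0.5784, 0.0583, 0.1063]
ee_rot: [0.002, 0.697, 0.717, 0.001]
contact_force: [-0.4, 0.7, -1.1]
width: 0.0853
```

```bash
python3 g.py 0.577 0.0583 0.103 91.5 1
```

```text
pos [0.5784 0.0583 0.1063] psi 91.62 zaxis [ 0.005 -0.001 -1.   ] F [-0.4  0.7 -1.1] w 0.0853 t 14.03 q [-0.02  0.38  1.68 -0.    1.08 -0.05]
world d [-0.0014  0.     -0.0033] tool total [ 0.0001 -0.0014  0.0033] turn total [0.0047 0.0009 0.002 ]
[ 0.0001 -0.0014  0.0033] [0.0047 0.0009 0.002 ]
```

Close on the grip.

{"api": "apply_moves", "payload": {
  "moves": [0.07,0,-0.001,0.002,0.004,0,0,0.055,0,0,0.001,0,0,0,0.04,0,0,0,0,0,0,0.03,0,0,0,0,0,0,0.02,0,0,0,0,0,0,0.015,0,0,0,0,0,0,0.015,0,0,0,0,0,0,0.015,0,0,0,0,0,0],
  "newtons": 45
}}

```text
clock: 14.7
position: [0.5769, 0.0583, 0.1031]
ee_rot: [0.0, 0.697, 0.717, -0.0]
contact_force: [0.4, -0.7, -0.3]
width: 0.0226
```

```bash
python3 g.py 0.577 0.0583 0.103 91.5 1;  python3 - <<'E'
from h import *
from rig import imaging
d=imaging.get_image("scene"); np.savez("scene8.npz",**d);crop(d,130,310,110,260,4,f"pics/scene8.png")
E
```

```text
pos [0.5769 0.0583 0.1031] psi 91.61 zaxis [-0.    -0.001 -1.   ] F [ 0.4 -0.7 -0.3] w 0.0226 t 14.7 q [-0.02  0.38  1.69 -0.    1.07 -0.05]
world d [ 0.0001 -0.     -0.0001] tool total [-0.      0.0001  0.0001] turn total [-0.0005  0.0009  0.0019]
[-0.      0.0001  0.0001] [-0.0005  0.0009  0.0019]
```

View pics/scene8.png

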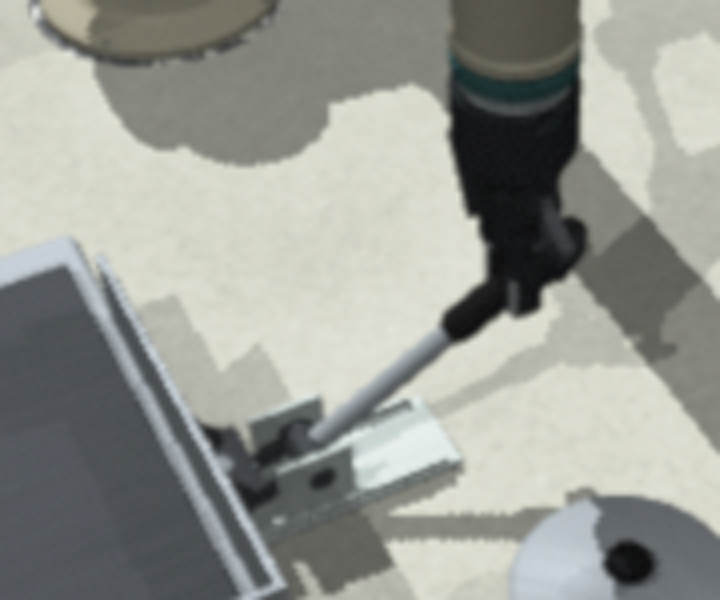

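{"api": "apply_moves", "payload": {
  "moves": [0.015,0.0015,0,0.0025,0,0,0,0.015,0.0015,0,0.0025,0,0,0,0.015,0.001,0,0.002,0,0,0,0.015,0.001,0,0.002,0,0,0,0.015,0.001,0,0.002,0,0,0,0.015,0,0,0,0,0,0,0.015,0,0,0,0,0,0,0.015,0,0,0,0,0,0]
}}

```text
clock: 15.42
position: [0.5767, 0.0636, 0.0929]
ee_rot: [0.002, 0.697, 0.717, -0.001]
contact_force: [-2.0, 0.1, 3.6]
width: 0.0225
```

```bash
cat > arc.py <<'E'
import numpy as np
from rig import manip
s=manip.get_state();p=s["position"]; z=p[2]+.0187
th=np.arcsin((z-.038)/.1754); print("theta lever est",.5-th.round(3)," y wanted",(-.0957+.1754*np.cos(th)).round(4),"y",p[1].round(4),"moment",s["moment"].round(2))
E
python3 g.py 0.577 0.0672 0.084 91.5 1; python3 arc.py
```

```text
pos [0.5767 0.0636 0.0929] psi 91.68 zaxis [ 0.001 -0.004 -1.   ] F [-2.   0.1  3.6] w 0.0225 t 15.42 q [-0.01  0.39  1.7  -0.01  1.05 -0.03]
world d [ 0.0003  0.0036 -0.0089] tool total [0.0036 0.0004 0.0089] turn total [0.0005 0.0045 0.0031]
[0.0036 0.0004 0.0089] [0.0005 0.0045 0.0031]
theta lever est 0.067  y wanted 0.0635 y 0.0636 moment [-0.43  0.18 -0.14]
```

{"api": "apply_moves", "payload": {
  "moves": [0.015,0.0015,0,0.0035,0,0,0,0.015,0.0015,0,0.0035,0,0,0,0.015,0.001,0,0.0035,0,0,0,0.015,0.001,0,0.0035,0,0,0,0.015,0.001,0,0.003,0,0,0,0.015,0.001,0,0.003,0,0,0,0.015,0,0,0,0,0,0,0.015,0,0,0,0,0,0]
}}

```text
clock: 16.08
position: [0.5768, 0.0697, 0.0795]
ee_rot: [0.004, 0.696, 0.718, -0.002]
contact_force: [-3.5, -3.5, 11.9]
width: 0.0227
```

```bash
python3 g.py 0.577 0.0736 0.065 91.5 1; python3 arc.py
```

```text
pos [0.5768 0.0697 0.0795] psi 91.83 zaxis [ 0.004 -0.008 -1.   ] F [-3.5 -3.5 11.9] w 0.0227 t 16.08 q [ 0.01  0.41  1.72 -0.01  1.02 -0.02]
world d [ 0.0002  0.0039 -0.0145] tool total [0.004  0.0003 0.0145] turn total [0.0034 0.008  0.0058]
[0.004  0.0003 0.0145] [0.0034 0.008  0.0058]
theta lever est 0.15000000000000002  y wanted 0.069 y 0.0697 moment [-0.5   0.81 -0.02]
```

```bash
python3 g.py 0.577 0.0725 0.065 91.5 1; python3 arc.py
```

```text
pos [0.5768 0.0697 0.0795] psi 91.83 zaxis [ 0.004 -0.008 -1.   ] F [-3.5 -3.5 11.9] w 0.0227 t 16.08 q [ 0.01  0.41  1.72 -0.01  1.02 -0.02]
world d [ 0.0002  0.0028 -0.0145] tool total [0.0029 0.0003 0.0145] turn total [0.0034 0.008  0.0058]
[0.0029 0.0003 0.0145] [0.0034 0.008  0.0058]
theta lever est 0.15000000000000002  y wanted 0.069 y 0.0697 moment [-0.5   0.81 -0.02]
```

{"api": "apply_moves", "payload": {
  "moves": [0.015,0,-0.0005,0.004,0,0,0,0.015,0.0005,0,0.004,0,0,0,0.015,0.0005,0,0.004,0,0,0,0.015,0.0005,0,0.004,0,0,0,0.015,0.0005,0,0.004,0,0,0,0.015,0.0005,0,0.004,0,0,0,0.015,0,0,0,0,0,0,0.015,0,0,0,0,0,0]
}}

```text
clock: 16.75
position: [0.5769, 0.072, 0.0731]
ee_rot: [0.008, 0.695, 0.719, 0.001]
contact_force: [-5.1, -4.5, 15.9]
width: 0.0227
```

```bash
python3 g.py 0.577 0.0736 0.065 91.5 1; python3 arc.py
```

```text
pos [0.5769 0.072  0.0731] psi 91.89 zaxis [ 0.013 -0.009 -1.   ] F [-5.1 -4.5 15.9] w 0.0227 t 16.75 q [ 0.01  0.41  1.73 -0.01  0.99 -0.02]
world d [ 0.0001  0.0016 -0.0081] tool total [0.0017 0.0001 0.0081] turn total [0.0125 0.0098 0.0068]
[0.0017 0.0001 0.0081] [0.0125 0.0098 0.0068]
theta lever est 0.188  y wanted 0.0713 y 0.072 moment [-0.67  0.94 -0.16]
```

{"api": "apply_moves", "payload": {
  "moves": [0.015,0,-0.001,0.006,0.004,0.003,0,0.015,0,-0.001,0.006,0.004,0.003,0,0.015,0,0,0.006,0.002,0,0,0.015,0,0,0.006,0,0,0,0.015,0,0,0.006,0,0,0,0.015,0,0,0.006,0,0,0,0.015,0,0,0.004,0,0,0,0.015,0,0,0.004,0,0,0]
}}

```text
clock: 17.42
position: [0.5768, 0.0784, 0.0478]
ee_rot: [0.003, 0.696, 0.718, 0.008]
contact_force: [-6.1, -0.5, 18.8]
width: 0.0224
```

```bash
python3 g.py 0.577 0.0736 0.065 91.5 1; python3 arc.py
python3 - <<'E'
from h import *
from rig import imaging
d=imaging.get_image("scene"); np.savez("scene9.npz",**d);crop(d,130,310,110,260,4,f"pics/scene9.png")
d=imaging.get_image("top"); np.savez("top9.npz",**d);crop(d,230,380,140,260,5,f"pics/top9.png")
E
```

```text
pos [0.5768 0.0784 0.0478] psi 91.74 zaxis [ 0.015  0.007 -1.   ] F [-6.1 -0.5 18.8] w 0.0224 t 17.42 q [ 0.01  0.44  1.76  0.01  0.93 -0.02]
world d [ 0.0002 -0.0048  0.0172] tool total [-0.0047  0.0003 -0.0172] turn total [ 0.0155 -0.0067  0.0041]
[-0.0047  0.0003 -0.0172] [ 0.0155 -0.0067  0.0041]
theta lever est 0.33699999999999997  y wanted 0.0774 y 0.0784 moment [-0.34  0.97 -0.03]
```

View pics/scene9.png

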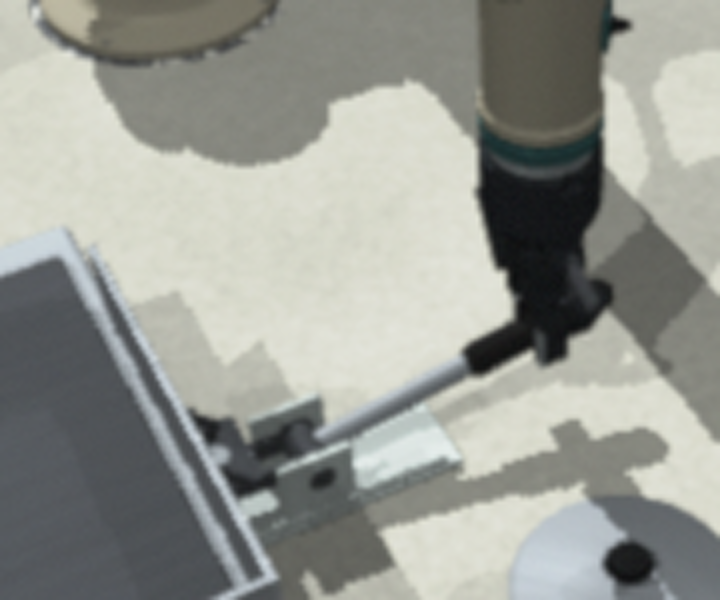

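View pics/top9.png

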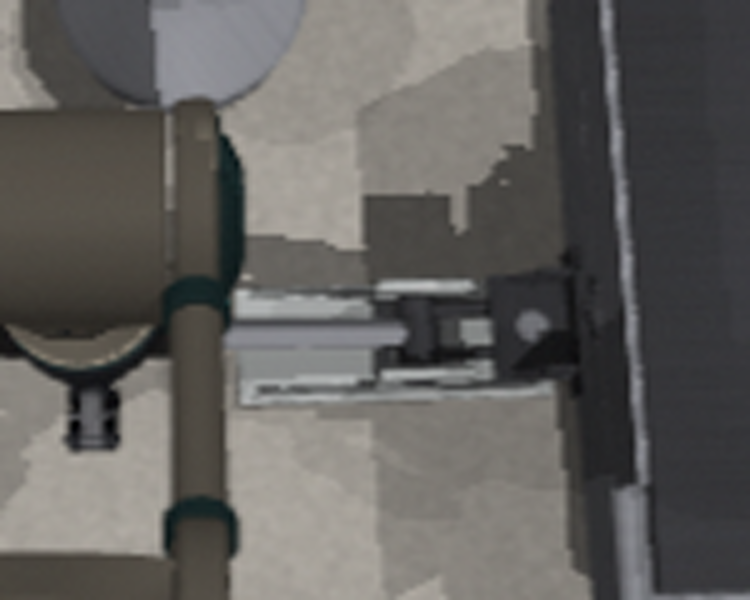

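The jack hasn't moved: the cheeks are still at (375–475, 290–375) in the top crop. The griddle's left side is rising, so I keep going to the stop.

{"api": "apply_moves", "payload": {
  "moves": [0.015,0,-0.001,0.006,0.006,-0.003,0,0.015,0,-0.001,0.006,0.006,-0.003,0,0.015,0,-0.001,0.006,0.003,0,0,0.015,0,0,0.006,0,0,0,0.015,0,0,0.006,0,0,0,0.015,0,0,0.005,0,0,0,0.015,0,0,0.005,0,0,0,0.015,0,0,0.005,0,0,0]
}}

```text
clock: 18.18
position: [0.5768, 0.0811, 0.0224]
ee_rot: [0.004, 0.696, 0.718, 0.006]
contact_force: [-11.9, -2.1, 45.6]
width: 0.0225
```

```bash
python3 g.py 0.577 0.079 0.028 91.5 1; python3 arc.py
```

```text
pos [0.5768 0.0811 0.0224] psi 91.79 zaxis [ 0.014  0.003 -1.   ] F [-11.9  -2.1  45.6] w 0.0225 t 18.18 q [ 0.02  0.47  1.78  0.    0.88 -0.02]
world d [ 0.0002 -0.0021  0.0056] tool total [-0.002   0.0002 -0.0056] turn total [ 0.0138 -0.0028  0.0051]
[-0.002   0.0002 -0.0056] [ 0.0138 -0.0028  0.0051]
theta lever est 0.482  y wanted 0.0797 y 0.0811 moment [-0.54  2.04 -0.04]
```

{"api": "apply_moves", "payload": {
  "moves": [0.015,0,-0.001,0.004,0.004,0,0,0.015,0,-0.001,0.004,0.004,0,0,0.015,0,-0.001,0.004,0,0,0,0.015,0,-0.001,0.004,0,0,0,0.015,0,-0.001,0.004,0,0,0,0.015,0,-0.001,0.004,0,0,0,0.015,0,-0.001,0.004,0,0,0,0.015,0,-0.001,0.004,0,0,0]
}}

```text
clock: 18.85
position: [0.5772, 0.081, 0.0232]
ee_rot: [0.011, 0.695, 0.718, 0.013]
contact_force: [-8.5, -1.2, 29.5]
width: 0.0227
```

```bash
python3 g.py 0.577 0.079 0.028 91.5 1; python3 arc.py
python3 - <<'E'
from h import *
from rig import imaging
d=imaging.get_image("scene"); np.savez("scene10.npz",**d);crop(d,130,310,110,260,4,f"pics/scene10.png")
d=imaging.get_image("top"); np.savez("top10.npz",**d);crop(d,230,380,140,260,5,f"pics/top10.png")
E
python3 arc.py
```

```text
pos [0.5772 0.081  0.0232] psi 91.85 zaxis [ 0.034  0.002 -0.999] F [-8.5 -1.2 29.5] w 0.0227 t 18.85 q [ 0.02  0.46  1.8   0.    0.85 -0.01]
world d [-0.0002 -0.002   0.0048] tool total [-0.002  -0.0001 -0.0048] turn total [ 0.0344 -0.0014  0.0061]
[-0.002  -0.0001 -0.0048] [ 0.0344 -0.0014  0.0061]
theta lever est 0.478  y wanted 0.0797 y 0.081 moment [-0.38  1.17 -0.05]
theta lever est 0.477  y wanted 0.0797 y 0.081 moment [-0.37  1.05 -0.08]
```

View pics/scene10.png

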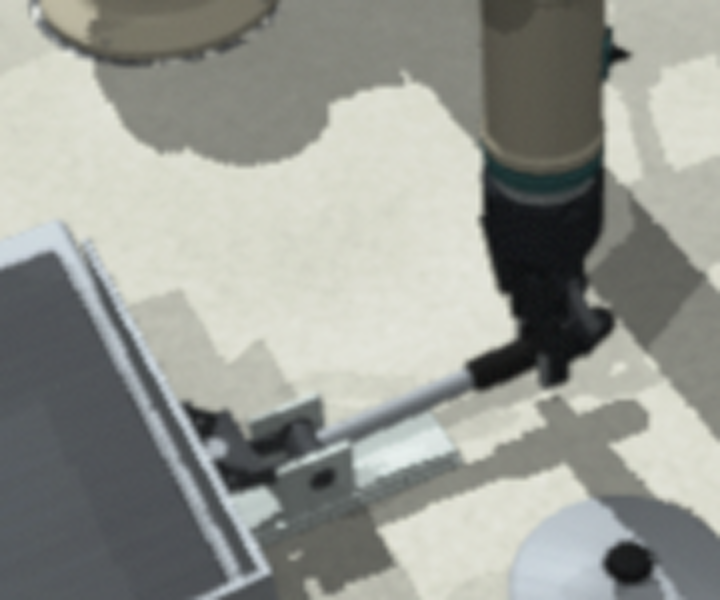

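View pics/top10.png

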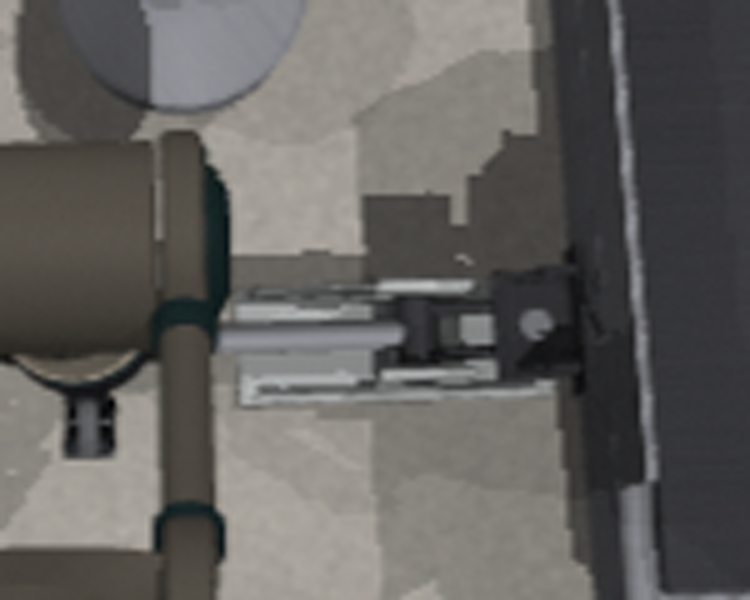

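Run:
```python
from h import *
t=dict(np.load("top10.npz"));s=dict(np.load("scene10.npz"));t6=dict(np.load("top6.npz"));s6=dict(np.load("scene6.npz"));t0=dict(np.load("top0.npz"));s0=dict(np.load("scene0.npz"))
fs=lambda p:(p[0]/4+130-.38,p[1]/4+110-.38); ft=lambda p:(p[0]/5+230-.4,p[1]/5+140-.4)
for th in (0.05,.1,.2,.3,.5):
    X=[.578,-.0957+.130*np.cos(th),.038+.130*np.sin(th)]
    a=proj(s,X); print(th,"scene crop of grip inner end",((a[0]-130+.38)*4,(a[1]-110+.38)*4))
def tri(d1,p1,d2,p2):
    A=[]
    for d,p in((d1,p1),(d2,p2)):
        P=np.diag([1,1,1.])@np.c_[d["R"],d["t"]]; x=(p[0]-d["cx"])/d["fx"];y=(p[1]-d["cy"])/d["fy"]
        A+= [x*P[2]-P[0],y*P[2]-P[1]]
    u=np.linalg.svd(np.array(A))[2][-1]; return u[:3]/u[3]
print("boss before",tri(t6,ft((528,330)),s6,fs((226,462))).round(4))
print("boss now",tri(t,ft((536,323)),s,fs((214,447))).round(4))
# griddle heights change from range: left part of plate/top region
for n,a,b in(("t",t6,t),("s",s0,s)):
    A=cloud(a);B=cloud(b)
    m=(a["range_z"]>0)&(b["range_z"]>0)&(A[...,2]>.09)&(A[...,2]<.125)&(A[...,1]<-.19)&(A[...,1]>-.24)&(A[...,0]>.45)&(A[...,0]<.72)
    print(n,m.sum(),np.median((B-A)[m],0).round(4), A[m][:,2].mean())
```

```text
0.05 scene crop of grip inner end (np.float64(480.56980445841907), np.float64(373.38081188876777))
0.1 scene crop of grip inner end (np.float64(479.810158814372), np.float64(367.0424268614536))
0.2 scene crop of grip inner end (np.float64(476.9305724565345), np.float64(354.7967655880352))
0.3 scene crop of grip inner end (np.float64(472.217385837876), np.float64(343.23508328274))
0.5 scene crop of grip inner end (np.float64(457.27015808209114), np.float64(322.69211648629334))
boss before [ 0.5818 -0.1444  0.0558]
boss now [ 0.5824 -0.1478  0.073 ]
t 213 [-0.0026  0.004   0.0174] 0.12417626608986033
s 104 [ 0.0148 -0.0013  0.0166] 0.1244940237677732
```

```bash
python3 - <<'E'
from h import *
from rig import manip,imaging
d=imaging.get_image("top"); cv2.imwrite("pics/top11.png",d["image"][:,:,::-1])
s=manip.get_state(); print(s["clock"],s["position"],s["contact_force"],s["width"])
E
python3 arc.py
```

```text
19.0 [0.57721992 0.08101156 0.02326518] [-7.4916006  -1.25565283 28.31573171] 0.02259660111338284
theta lever est 0.477  y wanted 0.0797 y 0.081 moment [-0.39  0.99 -0.18]
```

View pics/top11.png

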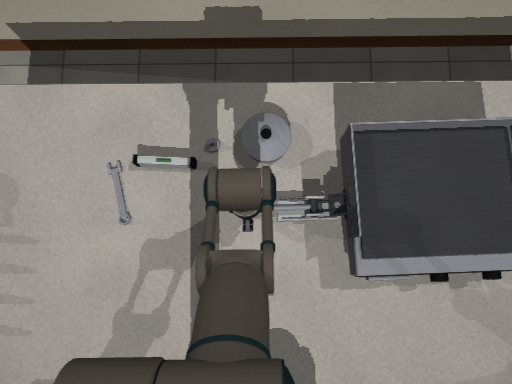

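The hold is steady at about 28 N down. The bystanders haven't moved: pan at (266,137), foot at (213,145), level at (165,161), wrench at (119,190). Handing in.

Run:
```python
from rig import workorder,manip
print(workorder.sign_off()); s=manip.get_state(); print(s["clock"],s["position"],s["contact_force"])
```

```text
the job is handed in; nothing more can be done
None
the job is handed in; nothing more can be done
```

The jack is standing square under the arrow-marked lug with the handle held all the way down, and the griddle's left side is raised. I took the jack by its cheeks, set it in place, let go, then gripped the handle, pumped it to its stop and handed the job in at about 19 s.

**Last checks before handing in:**
- **Lift:** the boss on the lug rose about 17 mm between the two camera views, and the depth image agreed (16.6 to 17.4 mm). That puts the lug at about 63 mm, slightly above the 62 mm you gave for full travel.
- **Centring:** just before the lift, I put the saddle at about y = -0.145 m and the lug at about -0.147 m. Individual readings of the saddle ranged from -0.142 to -0.149 m. The jack did not visibly slide or turn while I pumped, but I did not measure the saddle itself under load.
- **Handle:** it was at its stop in the image, and the push was steady at about 28 N down. The gripper position implied a lever angle of 0.477 rad, past the 0.45 rad stop, so the handle probably slipped about 5 mm in the pads.
- **Side force:** about 7.5 N of sideways force was left on the handle at the end. It did not visibly move the jack.
- **Bystanders:** the pan, spare foot, spirit level and wrench were where they started in the last picture.
- **Not measured:** I had no direct reading of the load on the saddle. I did not measure contact between the robot and the griddle either; the pictures show the gripper well clear of it.

The hand-in gave no verdict, and no state could be read after it.

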